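# Size a lock case in the counter gauge

### The job

Gauge the overall length of the lock case, bolt included, for the customer: lay it flat between the gauge's jaws with a long side square up against the rail, then push the sliding jaw shut until you feel it pinch the lock between the two jaws, with some 10 N held for half a second and never more than 30 N. Let go and leave the jaw closed, still nipping the lock; do not disturb the mug, the jar or the carton.

Things in the scene. Friction and masses are not known exactly. Their poses are not given: they have to be found in the camera images.
- gauge: Bench gauge, a large steel caliper screwed to the counter: a straight rail 340 mm long (y), 30 mm deep, 20 mm high, from which two jaws reach towards the robot. Origin at counter level, on the rail's front face (plane x = 0, where the jaws stick out); x points away from the robot into the rail, y along the rail towards the fixed jaw, z up.
- fixed_jaw: Fixed jaw at the +y end of the rail: steel bar 25 mm thick reaching 85 mm out from the rail's front face (to x = -85 mm), top 32 mm above the counter. Origin on its flat measuring face (looks to -y) where it meets the rail's front face, at counter level (gauge y = +110 mm). Axes as the gauge's.
- jaw: Sliding jaw (4 N to slide along y; stays where left): steel bar 20 mm thick (y 0 to -20 mm), 85 mm out from the rail, 32 mm high; its thumb plate (x -68 to -22 mm, 60 mm high) is flush with the bar's back, y = -20 mm: push there to +y. Origin on the measuring face (looks to +y) at the rail's face, counter level; axes as the gauge's. Carriage on the rail: 55 mm high, back to y = -45 mm.
- lock: The part: flat mortise lock case of bare steel, a loose rectangular box 130 mm long (y), 64 mm wide (x), 20 mm high, about 0.3 kg, brass spindle hub and keyhole on top. A stiff bolt (30 mm wide, 12 mm thick) stands out of its -y end by an unknown 4 to 24 mm (different each time, no reading), so its overall length is 134 to 154 mm. Origin in the centre of the case's underside.
- mug: Bystander: aluminium mug, 80 mm across, 85 mm high, origin at the centre of its underside. Leave alone.
- jar: Bystander: clear jar with a steel lid, 70 mm across, 90 mm high, origin at the centre of its underside. Leave alone.
- carton: Bystander: cardboard carton 90 x 120 x 60 mm, origin at the centre of its underside. Leave alone.
Mind the look-alikes: they are no part of the job. What is shaped like the fixed_jaw but green or orange is not meant. Leave any brown look-alike of the lock alone.

How it is judged:
By the outcome, as a careful person would: the job done as asked, in the order asked, and still so for the second after the job is handed in, with the robot touching nothing.
It also fails if it takes over 70 s, if anything falls off the work surface, if the arm or the gripper's body presses on something with over 40 N, if the wrist force passes 120 N, or if a joint passes its speed limit or range.

### The arm

A 6-joint arm with a two-finger parallel gripper is mounted at the origin on the work surface. World frame = base frame: x ahead of the robot, y to its left, z up, the work surface at z = 0. Lengths are in m, angles in rad, forces in N, time in s.
With the tool pointing down it reaches from about 0.225 to 0.725 m from the base axis. Payload 3.1 kg.
Tool frame: the origin (TCP) lies on the centre line of the jaws, within the pads' length; the fingertips stand 25 mm ahead of it and the grasp point (between the pads) lies 6 mm ahead of it; z points along the fingers, y is the line along which they close (so a half turn about z gives the same grasp; the last joint's range is limited). The gripper opens to 85 mm and grips with 20 to 120 N. Pads are 22 mm wide; open, the fingers measure 114 mm over their backs; the gripper's body (76 mm by 85 mm) begins 54 mm behind the grasp point. The pads swing forward as they close: fully open they stand 13 mm farther back than shut.
Start: joints at [-1.433, 0.048, 0.099, 1.622, 0, 1.443], TCP at [0.138, -0.507, 0.256] pointing down, gripper open.
Joint ranges: [-2.91, 2.91], [-0.99, 1.94], [-1.21, 1.42], [-2.12, 2.29], [-1.49, 1.47], [-3.14, 3.14]. Speed limits (rad/s): [2.79, 2.79, 3.14, 3.14, 3.14, 3.14].

### API

Orientations are given as a unit quaternion [x, y, z, w].
In Python, from bench import r gives the robot as it stands.
- The arm moves only by the tool drive_tool, never from a script. Its argument "moves" is one flat list of numbers, 4 for each row, row after row: the shift along the world's x, y, z each as a share of 0.2 m, from -1 to 1, then the turn about the world's z as a share of 180 degrees, from -1 to 1. In form: [dx, dy, dz, yaw, dx, dy, dz, yaw, ...]. A call has 1 to 20 rows; each row is the pose to reach, as a shift and turn from the pose commanded when the call began, turning the shorter way round; what a row does not reach only later rows make up. A row lasts 1/10 s, in which the tool goes at most 50 mm and 8.59 degrees, less where a joint would pass 70% of its speed; a pose out of reach is approached as far as the arm can. A call with a number of a shift or a turn outside -1 to 1 is refused whole. A call with a gripper value outside its range is refused whole. "claw" is the closure, from -1 (fully open) to 1 (shut), set as the call begins (left out, the last holds). The fingers move at their own pace and stop on an object; "squeeze" is the grip in N (left out, the last holds). Time passes only in rows, so rows that repeat a pose let the fingers close. It gives the time, the measured TCP pose, the force, the opening and the grip force at its end, in the units of the state.
- r.sense(): the state, without advancing time (a new reading comes with each control period).
- r.snapshot(name): name is "scene" or "top" or "wrist"; returns a dict with "image" (400x640x3 uint8, red, green, blue), "fx", "fy", "cx", "cy" (pixels), "k1" (the pictures are not rectified: a ray, as slopes to the right and down, at radius r is drawn at 1 + k1 r^2 times it, then the intrinsics apply), "R" (3x3) and "t" (3): a world point X has camera coordinates R X + t. Camera axes: x right, y down, z forward; pixel columns grow to the right and rows downward; lengths in m; the calibration is good to about 2 mm. A picture is of the moment at which its call begins. There is no depth.
- r.sign_off(): hands the job in; it is judged then, once.
The state is a dict: "t": time; "joint_positions": joint angles; "qd": joint speeds; "joint_efforts": joint torques, N m; "position": TCP position; "eef_rot": TCP orientation; "force": force on the tool from outside, world axes, zero at the start; "ft_torque": the same for the moment, N m; "finger_gap": opening from 0.0 (shut) to 1.0 (fully open); "grip_force": force on a finger pad.
Only numpy, scipy, OpenCV 4.12 (cv2) and the standard library are available. Lean on these libraries where they do the work, as an engineer would, in place of code of your own. Each camera call takes 0.05 s, during which the arm holds its last target. There are 200 camera calls.

## Working session

There is one attempt and no reset: what is moved stays moved. The work goes in short steps, Python scripts to look and compute and a tool call to move; the robot and the scene stay as the last step left them, time stands still between calls to the robot, and variables do not carry over. Pictures are saved under pics/ and viewed, at most 10 in all, crops included, and the job is handed in when it is done.

Besides the shell and the picture viewer there is one more tool, called after ">>>" as a command line: name --argument value ..., lists and objects as JSON in quotes. drive_tool: Moves the arm, as the interface text tells. Shift numbers are shares of 0.2 m and turn numbers shares of 180 degrees, none past 1 either way. Its arguments: {"type":"object","properties":{"moves":{"type":"array","items":{"type":"number"}},"claw":{"type":"number"},"squeeze":{"type":"number"}},"required":["moves"]}

```bash
mkdir -p pics; cat > h.py <<'E'
import numpy as np, cv2
from bench import r
def snap(n,f):
    s=r.snapshot(n); cv2.imwrite('pics/'+f,cv2.cvtColor(s['image'],cv2.COLOR_RGB2BGR)); 
    np.savez('pics/'+f+'.npz',**s); return s
def load(f): return dict(np.load('pics/'+f+'.npz'))
def w(s,u,v,z):
    a,b=(u-s['cx'])/s['fx'],(v-s['cy'])/s['fy']
    x,y=a,b
    for _ in range(30):
        q=1+s['k1']*(x*x+y*y); x,y=a/q,b/q
    R=s['R'];d=R.T@np.array([x,y,1.]);c=-R.T@s['t']
    return c+d*(z-c[2])/d[2]
def crop(f,u0,u1,v0,v1,k,out):
    im=cv2.imread('pics/'+f)[v0:v1,u0:u1]; cv2.imwrite('pics/'+out,cv2.resize(im,None,fx=k,fy=k,interpolation=cv2.INTER_CUBIC))
E
python3 -c "
from h import *
for n in('top','scene'):
  s=snap(n,n+'1.png'); print(n,-s['R'].T@s['t'],s['fx'],s['k1'])
print(r.sense())"
```

```text
top [ 0.52461049 -0.01464871  1.33979768] 423.69113436328075 0.02436201897245357
scene [1.04584611 0.79169689 0.64544124] 426.48262199986067 -0.1062796207744074
{'t': 0.1, 'joint_positions': array([-1.43279348e+00,  4.86641059e-02,  9.77318575e-02,  1.62200445e+00,
        7.58525129e-06,  1.44301762e+00]), 'qd': array([-2.04491589e-05, -1.95380856e-04,  4.04123587e-03, -1.77593400e-03,
       -1.01259459e-03,  5.44932091e-04]), 'joint_efforts': array([ 3.51582879e-03, -3.39850760e+01,  3.20936036e+01,  1.57800643e-02,
       -5.53953598e-06, -3.30810099e-07]), 'position': array([ 0.13782865, -0.50605867,  0.25522935]), 'eef_rot': array([ 9.91182441e-01,  1.32499900e-01, -1.67825230e-06, -1.07018864e-03]), 'force': array([ 0.35008199, -0.29384272,  0.22579177]), 'ft_torque': array([-0.01535051,  0.0231458 , -0.01042362]), 'grip_force': 0.0, 'finger_gap': 0.9978007872149244}
```

View pics/top1.png

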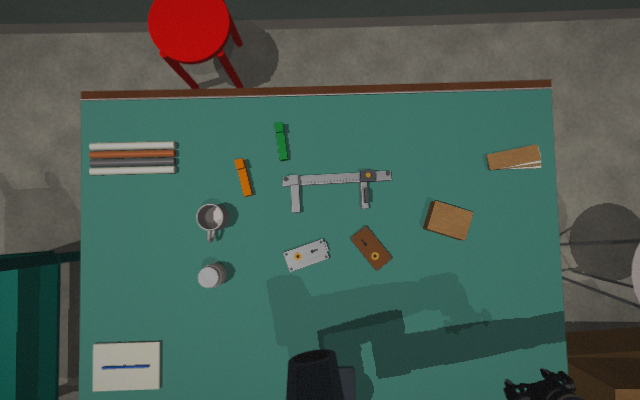

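View pics/scene1.png

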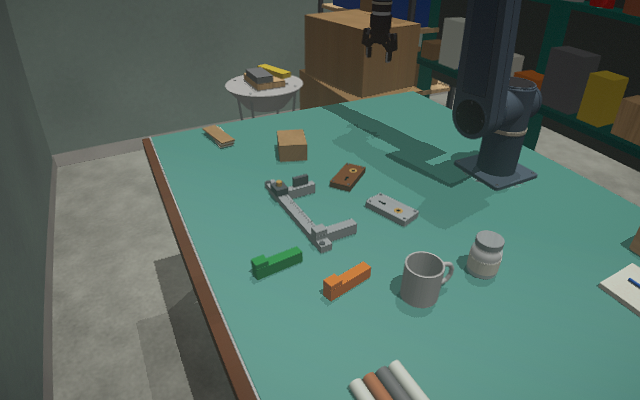

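The top view has +x up and +y left. The gauge rail is at about (337,179), the fixed jaw at (296,195) and the sliding jaw at (365,193). The steel lock is at (306,255), the brown decoy at (371,248). Next I'll enlarge that area.

```bash
python3 -c "
from h import *
crop('top1.png',274,402,160,280,6,'c1.png')"
```

```text
(no output)
```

View pics/c1.png

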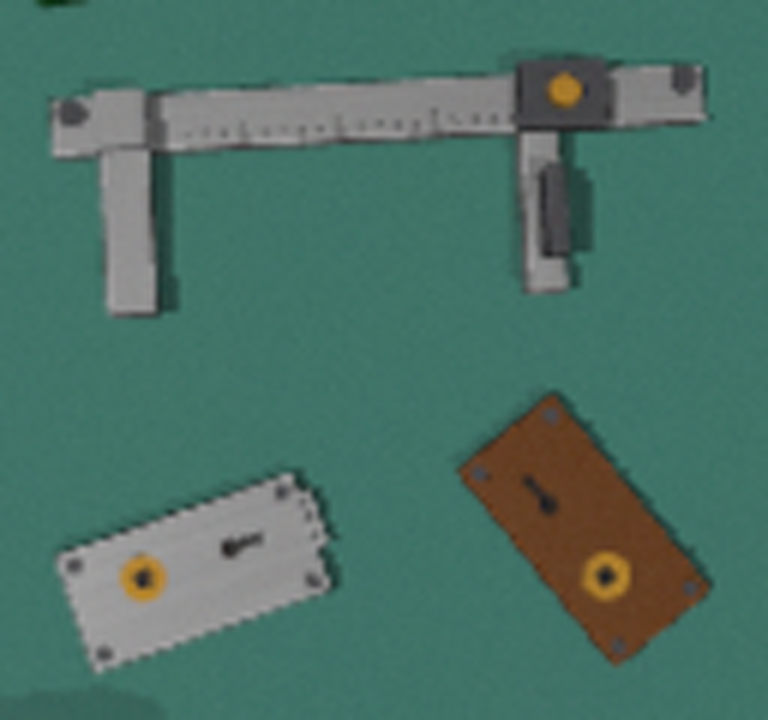

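```bash
python3 -c "
from h import *
s=load('top1.png')
def p(n,x,y,z):
  P=w(s,274+(x+.5)/6-.5,160+(y+.5)/6-.5,z); print(n,P.round(4)); return P
c=[p('lock'+str(i),*q,.02) for i,q in enumerate([(57,553),(293,475),(333,590),(97,672)])]
for i in range(4): d=c[(i+1)%4]-c[i];print(np.hypot(*d[:2]),np.degrees(np.arctan2(d[1],d[0])))
print(np.mean(c,0))
p('bolt',330,525,.012);p('hub',143,578,.02)
a=p('railL',52,158,.02);b=p('railR',706,121,.02);d=b-a;print(np.hypot(*d[:2]),np.degrees(np.arctan2(d[1],d[0])))
a=p('fj face rail',151,150,.032);a=p('fj face tip',158,314,.032);p('fj back tip',109,314,.032)
p('jaw face rail',518,132,.032);p('jaw face tip',526,292,.032);p('jaw back tip',569,290,.032)
p('plate top near',569,256,.06);p('plate far',560,165,.06)
p('br',460,468,.02);p('br',552,395,.02)
"
```

```text
lock0 [0.4513 0.1155 0.02  ]
lock1 [ 0.4882 -0.0074  0.02  ]
lock2 [ 0.4286 -0.0265  0.02  ]
lock3 [0.3898 0.0962 0.02  ]
0.12830891556273397 -73.28797743237679
0.06265027868450201 -162.25600823912413
0.12860629077908534 107.52229751663376
0.06446432515141699 17.46204248373053
[0.43948712 0.04445535 0.02      ]
bolt [ 0.4616 -0.0259  0.012 ]
hub [0.4373 0.0714 0.02  ]
railL [0.6562 0.1138 0.02  ]
railR [ 0.6665 -0.2274  0.02  ]
0.3413588527740847 -88.26571545380251
fj face rail [0.6578 0.0615 0.032 ]
fj face tip [0.573  0.0598 0.032 ]
fj back tip [0.5736 0.0851 0.032 ]
jaw face rail [ 0.6621 -0.1282  0.032 ]
jaw face tip [ 0.5793 -0.1298  0.032 ]
jaw back tip [ 0.5797 -0.152   0.032 ]
plate top near [ 0.5957 -0.1496  0.06  ]
plate far [ 0.6418 -0.1465  0.06  ]
br [ 0.4896 -0.0939  0.02  ]
br [ 0.526  -0.1427  0.02  ]
```

>>> drive_tool --moves '[0.5,0.92,0,0.17,0.5,0.92,0,0.17,0.5,0.92,0,0.17,0.5,0.92,0,0.17,0.5,0.92,0,0.17,0.5,0.92,0,0.17]' --claw -1

```text
t: 0.7
position: [0.2385, -0.3215, 0.2563]
eef_rot: [0.921, 0.391, -0.0, 0.0]
force: [0.8, -1.4, 0.2]
finger_gap: 0.999
grip_force: 0.0
```

>>> drive_tool --moves '[0.5,0.92,0,0.17,0.5,0.92,0,0.17,0.5,0.92,0,0.17,0.5,0.92,0,0.17,0.5,0.92,0,0.17,0.5,0.92,0,0.17]'

```text
t: 1.3
position: [0.3385, -0.1387, 0.2561]
eef_rot: [0.785, 0.619, -0.0, 0.0]
force: [-0.7, -0.8, -0.8]
finger_gap: 0.999
grip_force: 0.0
```

>>> drive_tool --moves '[0.5,0.92,-0.3,0.17,0.5,0.92,-0.3,0.17,0.5,0.92,-0.3,0.17,0.5,0.92,-0.3,0.17,0.5,0.92,-0.3,0.17,0.5,0.92,-0.3,0.17,0.5,0.92,-0.3,0.17]'

```text
t: 2.0
position: [0.4381, 0.0432, 0.1959]
eef_rot: [0.596, 0.803, -0.001, -0.0]
force: [0.4, -0.6, 1.0]
finger_gap: 0.999
grip_force: 0.0
```

```bash
python3 -c "
from h import *
snap('wrist','w1.png');q=r.sense();print(q['position'],q['eef_rot'],q['joint_positions'],q['force'],q['t'])"
```

```text
[0.43811556 0.0431142  0.19633756] [ 5.96133707e-01  8.02884947e-01 -5.86231963e-04  1.47088640e-04] [-5.37035035e-02 -1.78750951e-01 -2.35220079e-01  1.51472934e+00
 -1.13995252e-03  1.22365090e+00] [ 0.26479443  0.41741666 -0.05937401] 2.05
```

View pics/w1.png

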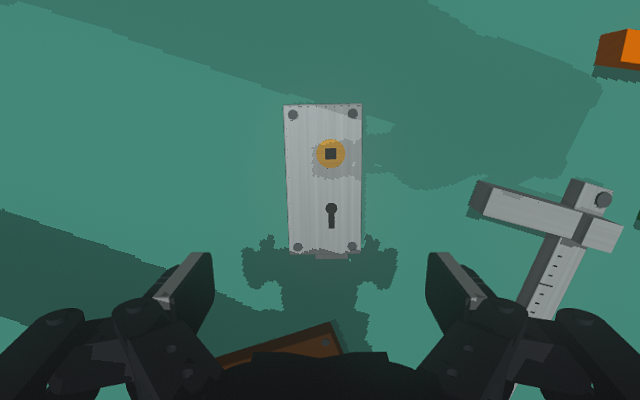

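The wrist view shows the lock with corners (284,105), (362,103), (362,250), (290,254). The bolt stub is at (318–348, 258), and the fixed jaw is at right (530,210).

```bash
python3 -c "
from h import *
s=load('w1.png')
c=[w(s,*q,.02) for q in [(284,105),(362,103),(362,250),(290,254)]]
for i in range(4): d=c[(i+1)%4]-c[i];print(c[i].round(4),np.hypot(*d[:2]),np.degrees(np.arctan2(d[1],d[0])))
print(np.mean(c,0)); print('bolt',w(s,316,258.5,.016),w(s,348,258.5,.016))
"
```

```text
[0.3916 0.0968 0.02  ] 0.06237256583910138 18.270064158644118
[0.4509 0.1163 0.02  ] 0.12634992589855165 -71.45051596073998
[ 0.4911 -0.0035  0.02  ] 0.064170348412497 -159.73455971638757
[ 0.4309 -0.0257  0.02  ] 0.12858783809427768 107.76090031896995
[0.44110682 0.04599052 0.02      ]
bolt [ 0.45476872 -0.02487656  0.016     ] [ 0.4825418  -0.01648761  0.016     ]
```

>>> drive_tool --moves '[0.012,0.012,-0.2,0.005,0.012,0.012,-0.4,0.005,0.012,0.012,-0.6,0.005,0.012,0.012,-0.7,0.005,0.012,0.012,-0.76,0.005,0.012,0.012,-0.8,0.005,0.012,0.012,-0.82,0.005,0.012,0.012,-0.82,0.005,0.012,0.012,-0.82,0.005]'

```text
t: 2.95
position: [0.4415, 0.0477, 0.0336]
eef_rot: [0.588, 0.809, 0.001, 0.001]
force: [0.3, 0.5, 0.2]
finger_gap: 0.999
grip_force: 0.0
```

>>> drive_tool --moves '[0,0,-0.01,0,0,0,-0.02,0,0,0,-0.03,0,0,0,-0.03,0]'

```text
t: 3.35
position: [0.44, 0.0479, 0.0259]
eef_rot: [0.588, 0.809, -0.0, -0.0]
force: [0.4, 0.2, -0.4]
finger_gap: 1.001
grip_force: 0.0
```

>>> drive_tool --moves '[0,0,-0.01,0,0,0,-0.02,0,0,0,-0.02,0]'

```text
t: 3.65
position: [0.4399, 0.0479, 0.0219]
eef_rot: [0.588, 0.809, -0.0, -0.0]
force: [0.2, 0.8, 0.4]
finger_gap: 1.0
grip_force: 0.0
```

>>> drive_tool --moves '[0,0,0,0,0,0,0,0,0,0,0,0,0,0,0,0,0,0,0,0,0,0,0,0,0,0,0,0,0,0,0,0]' --claw 1 --squeeze 40

```text
t: 4.45
position: [0.4405, 0.0478, 0.0226]
eef_rot: [0.588, 0.809, 0.0, 0.0]
force: [-1.8, 0.9, 2.9]
finger_gap: 0.738
grip_force: 46.5
```

>>> drive_tool --moves '[0,0,0.1,0,0,0,0.3,0,0.1,-0.05,0.3,-0.04,0.25,-0.12,0.3,-0.09,0.4,-0.2,0.3,-0.09,0.55,-0.27,0.3,-0.09,0.7,-0.3,0.3,-0.09,0.755,-0.305,0.3,-0.09,0.755,-0.305,0.3,-0.09,0.755,-0.305,0.3,-0.09]'

```text
t: 5.45
position: [0.59, -0.013, 0.0807]
eef_rot: [0.696, 0.718, -0.001, -0.001]
force: [-0.7, -0.6, -3.2]
finger_gap: 0.736
grip_force: 45.9
```

```bash
python3 -c "
from h import *
snap('wrist','w2.png');snap('top','top2.png');q=r.sense();print(q['position'],q['eef_rot'],q['force'],q['finger_gap'],q['t'])"
```

```text
[ 0.58985999 -0.01277881  0.08135237] [ 0.69624894  0.71779933 -0.00072121 -0.0010118 ] [-0.22907441 -0.21724598 -2.36796699] 0.7362627205485571 5.55
```

View pics/w2.png

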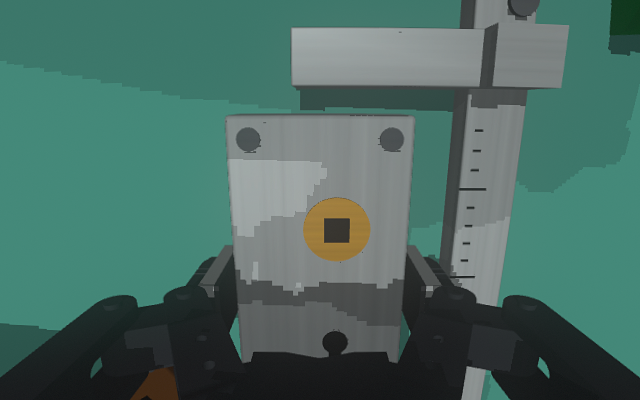

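The lock is held with its end at v≈115, u 226–414. The fixed jaw's measuring-face edge is at v≈87, and the rail's front edge runs from (465,90) to (440,290).

```bash
python3 -c "
from h import *
s=load('w2.png')
for n,u,v,z in [('lock e',228,115,.0785),('lock e',413,115,.0785),('fj tip',292,87,.032),('fj',484,87,.032),('rail',467,100,.02),('rail',451,290,.02)]: print(n,w(s,u,v,z))"
```

```text
lock e [0.55754481 0.04797986 0.0785    ]
lock e [0.61863946 0.04980764 0.0785    ]
fj tip [0.57498804 0.05947049 0.032     ]
fj [0.66187869 0.06265013 0.032     ]
rail [0.65952744 0.0569175  0.02      ]
rail [ 0.66448827 -0.04604041  0.02      ]
```

>>> drive_tool --moves '[0,0,-0.12,0,0,0,-0.22,0,0,0,-0.26,0,0,0,-0.28,0,0,0,-0.288,0,0,0,-0.288,0,0,0,-0.288,0]'

```text
t: 6.25
position: [0.5922, -0.0133, 0.026]
eef_rot: [0.696, 0.718, 0.001, 0.001]
force: [0.3, 0.1, -2.8]
finger_gap: 0.739
grip_force: 45.9
```

>>> drive_tool --moves '[0,0,0,0,0,0,0,0,0,0,0,0,0,0,0,0,0,0,0,0,0,0,0,0]' --claw -1

```text
t: 6.85
position: [0.5913, -0.0132, 0.0248]
eef_rot: [0.696, 0.718, 0.0, 0.0]
force: [-0.1, 0.3, 1.0]
finger_gap: 1.003
grip_force: 0.0
```

>>> drive_tool --moves '[0,0,0.15,0,0,0,0.35,0,-0.1,-0.015,0.4,0.1,-0.25,-0.015,0.4,0.2,-0.35,-0.015,0.4,0.3,-0.35,-0.015,0.4,0.4,-0.35,-0.015,0.4,0.5,-0.35,-0.015,0.4,0.5,-0.35,-0.015,0.4,0.5,-0.35,-0.015,0.4,0.5,-0.35,-0.015,0.4,0.5,-0.35,-0.015,0.4,0.5,-0.35,-0.015,0.4,0.5,-0.35,-0.015,0.4,0.5,-0.35,-0.015,0.4,0.5]'

```text
t: 8.35
position: [0.5212, -0.0162, 0.1047]
eef_rot: [-0.014, 1.0, -0.0, -0.0]
force: [0.5, 0.2, 0.6]
finger_gap: 1.001
grip_force: 0.0
```

```bash
python3 -c "
from h import *
snap('wrist','w3.png');snap('top','top3.png');q=r.sense();print(q['position'],q['eef_rot'],q['force'],q['joint_positions'])
a=cv2.imread('pics/top3.png')[160:270,270:400];b=cv2.imread('pics/w3.png')
cv2.imwrite('pics/m3.png',np.vstack([cv2.resize(a,(390,330),interpolation=2),cv2.resize(b,(390,244))]))"
```

```text
[ 0.52127887 -0.01616519  0.10470388] [-1.45324665e-02  9.99894398e-01 -1.25399716e-05 -7.98339904e-06] [0.75880466 0.73388009 0.08053151] [-1.59616270e-01  6.04168927e-02 -1.90025023e-01  1.32036579e+00
 -2.74671638e-05 -1.88682226e-01]
```

View pics/m3.png

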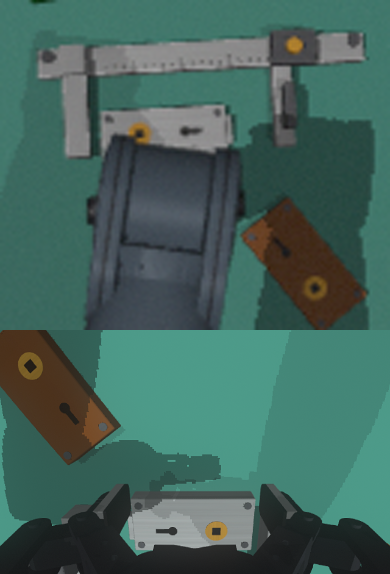

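The lock is flat between the jaws, nearly parallel to the rail, with the tool in front of it. Next I lower the tool and push the lock to the rail.

>>> drive_tool --moves '[0,0,-0.15,0,0,0,-0.3,0,0,0,-0.39,0,0,0,-0.43,0,0,0,-0.43,0,0,0,-0.43,0]'

```text
t: 9.05
position: [0.5221, -0.0163, 0.0197]
eef_rot: [-0.015, 1.0, -0.0, 0.001]
force: [0.5, 0.3, 0.3]
finger_gap: 1.0
grip_force: 0.0
```

>>> drive_tool --moves '[0.03,0,0,0,0.06,0,0,0,0.09,0,0,0,0.12,0,0,0,0.15,0,0,0,0.18,0,0,0,0.21,0,0,0,0.24,0,0,0,0.24,0,0,0]'

```text
t: 9.95
position: [0.5706, -0.0162, 0.0187]
eef_rot: [-0.015, 1.0, -0.0, 0.001]
force: [-0.2, 0.5, -0.4]
finger_gap: 1.002
grip_force: 0.0
```

>>> drive_tool --moves '[0.01,0,0,0,0.02,0,0,0,0.03,0,0,0,0.04,0,0,0,0.05,0,0,0]'

```text
t: 10.45
position: [0.5794, -0.0162, 0.0186]
eef_rot: [-0.015, 1.0, 0.0, -0.0]
force: [-1.5, -0.1, 0.4]
finger_gap: 0.999
grip_force: 0.8
```

>>> drive_tool --moves '[0.01,0,0,0,0.015,0,0,0,0.015,0,0,0]'

```text
t: 10.75
position: [0.5826, -0.0162, 0.0186]
eef_rot: [-0.015, 1.0, 0.0, 0.0]
force: [-1.0, -0.3, 0.1]
finger_gap: 1.0
grip_force: 0.3
```

>>> drive_tool --moves '[0.005,0,0,0,0.01,0,0,0,0.01,0,0,0]'

```text
t: 11.05
position: [0.5844, -0.0162, 0.0187]
eef_rot: [-0.015, 1.0, 0.0, 0.0]
force: [-0.8, 0.0, -1.0]
finger_gap: 0.996
grip_force: 0.4
```

>>> drive_tool --moves '[0.005,0,0,0,0.01,0,0,0,0.01,0,0,0]'

```text
t: 11.35
position: [0.5865, -0.0162, 0.0187]
eef_rot: [-0.015, 1.0, 0.0, 0.0]
force: [0.1, -0.4, -0.2]
finger_gap: 1.002
grip_force: 0.4
```

>>> drive_tool --moves '[0.005,0,0,0,0.01,0,0,0,0.01,0,0,0]'

```text
t: 11.65
position: [0.587, -0.0161, 0.0187]
eef_rot: [-0.015, 1.0, -0.0, -0.001]
force: [-4.8, -0.1, 2.2]
finger_gap: 0.998
grip_force: 2.5
```

>>> drive_tool --moves '[0.005,0,0,0,0.01,0,0,0,0.01,0,0,0]'

```text
t: 11.95
position: [0.5871, -0.0161, 0.0186]
eef_rot: [-0.015, 1.0, -0.0, -0.004]
force: [-9.4, -0.3, 6.8]
finger_gap: 0.999
grip_force: 4.9
```

>>> drive_tool --moves '[0.005,0,0,0,0.005,0,0,0,-0.05,0,0,0,-0.15,0,0,0,-0.25,0,0.1,0,-0.3,0,0.35,0,-0.3,0,0.6,0,-0.3,0,0.6,0,-0.3,0,0.6,0]'

```text
t: 12.85
position: [0.5329, -0.0165, 0.1418]
eef_rot: [-0.015, 1.0, -0.001, 0.004]
force: [0.3, -0.3, -0.8]
finger_gap: 1.001
grip_force: 0.0
```

```bash
python3 -c "
from h import *
snap('wrist','w4.png');q=r.sense();print(q['position'],q['eef_rot'],q['force'])"
```

```text
[ 0.53132419 -0.0162695   0.13950088] [-1.51102435e-02  9.99884782e-01 -1.92446623e-04  1.43740093e-03] [ 0.29875161  0.6983643  -0.51773401]
```

View pics/w4.png

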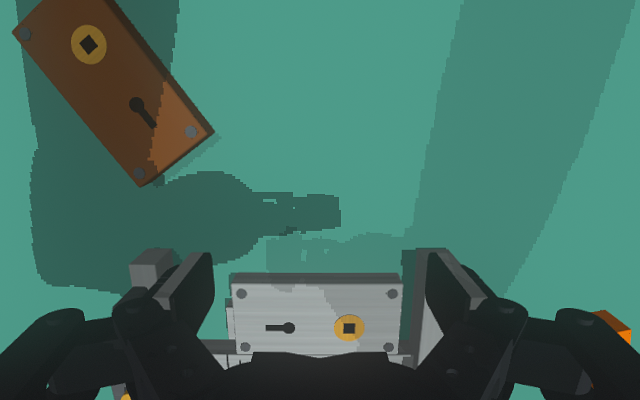

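>>> drive_tool --moves '[0.1,-0.2,0,0,0.2,-0.4,0,0,0.3,-0.6,0,0,0.43,-0.8,0,0,0.43,-0.87,0,0,0.43,-0.87,0,0,0.43,-0.87,0,0,0.43,-0.87,0,0]' --claw 1

```text
t: 13.7
position: [0.6156, -0.1884, 0.1385]
eef_rot: [-0.016, 1.0, 0.001, -0.0]
force: [0.1, 0.2, 0.3]
finger_gap: -0.003
grip_force: 0.0
```

```bash
python3 -c "
from h import *
snap('wrist','w5.png');snap('top','top5.png');snap('scene','sc5.png');q=r.sense();print(q['position'],q['eef_rot'],q['force'],q['finger_gap'])
a=cv2.imread('pics/top5.png')[160:250,270:400];b=cv2.imread('pics/sc5.png')[150:270,240:440]
cv2.imwrite('pics/m5.png',np.vstack([cv2.resize(a,(520,360),interpolation=2),cv2.resize(b,(520,240)[:1]+(235,),interpolation=2)]))"
```

```text
[ 0.61612473 -0.18865128  0.13932217] [-1.59876260e-02  9.99872155e-01  4.17527728e-06  2.62003649e-04] [-0.39930149  0.43339605 -0.02902259] 0.0018250022051893402
```

View pics/m5.png

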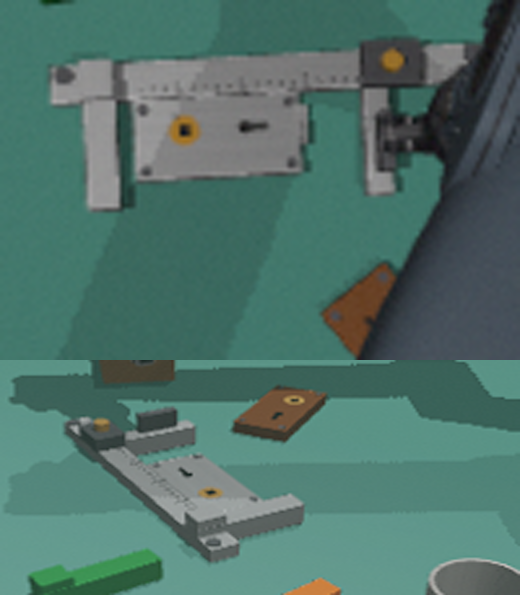

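The lock is flush and square against the rail, about 11 mm from the fixed jaw. The closed gripper is hovering behind the thumb plate, so I lower it and push.

>>> drive_tool --moves '[0,0,-0.2,0,0,0,-0.4,0,0,0,-0.46,0,0,0,-0.46,0,0,0.05,-0.46,0,0,0.05,-0.46,0]'

```text
t: 14.45
position: [0.6182, -0.1794, 0.0498]
eef_rot: [-0.016, 1.0, -0.001, 0.002]
force: [0.3, 0.1, 0.3]
finger_gap: 0.001
grip_force: 0.0
```

>>> drive_tool --moves '[0,0.02,0,0,0,0.04,0,0,0,0.06,0,0,0,0.08,0,0,0,0.1,0,0,0,0.12,0,0]'

```text
t: 15.05
position: [0.6164, -0.1572, 0.0473]
eef_rot: [-0.015, 1.0, -0.001, 0.0]
force: [-1.6, -4.6, 2.1]
finger_gap: -0.001
grip_force: 2.1
```

>>> drive_tool --moves '[0,0.013,0,0,0,0.026,0,0,0,0.039,0,0,-0.001,0.052,0,0,-0.002,0.065,0,0,-0.002,0.078,0,0,-0.003,0.091,0,0,-0.003,0.104,0,0,-0.003,0.117,0,0,-0.004,0.13,0,0,-0.004,0.143,0,0,-0.005,0.155,0,0]'

```text
t: 16.25
position: [0.6155, -0.125, 0.0471]
eef_rot: [-0.015, 1.0, -0.0, 0.0]
force: [-2.0, -3.9, 5.2]
finger_gap: 0.001
grip_force: 3.2
```

```bash
python3 -c "
from h import *
snap('top','top6.png');q=r.sense();print(q['position'],q['force'])
crop('top6.png',270,400,160,250,6,'m6.png')"
```

```text
[ 0.6155145  -0.12449212  0.04710539] [-1.60853677 -4.16174282  4.29055699]
```

View pics/m6.png

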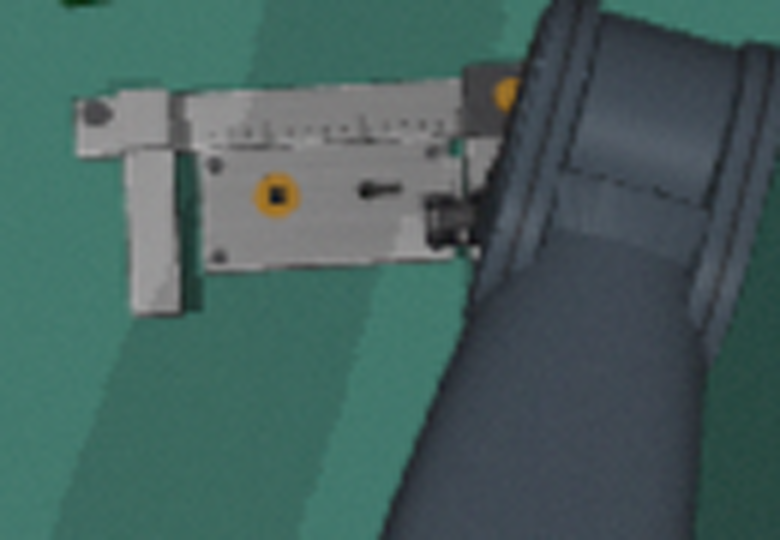

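The jaw is just about at the bolt, with about 10 mm left between the lock and the fixed jaw. I continue slowly.

>>> drive_tool --moves '[0,0.006,0,0,0,0.012,0,0,0,0.018,0,0,-0.001,0.024,0,0,-0.001,0.03,0,0,-0.001,0.035,0,0,-0.001,0.04,0,0]'

```text
t: 17.0
position: [0.6153, -0.1176, 0.0471]
eef_rot: [-0.015, 1.0, -0.001, 0.0]
force: [-1.5, -6.5, 5.0]
finger_gap: 0.001
grip_force: 3.8
```

>>> drive_tool --moves '[0,0.004,0,0,0,0.008,0,0,0,0.01,0,0,0,0.01,0,0]'

```text
t: 17.4
position: [0.6152, -0.1155, 0.0471]
eef_rot: [-0.015, 1.0, -0.001, 0.0]
force: [-2.1, -5.3, 4.6]
finger_gap: 0.0
grip_force: 3.8
```

>>> drive_tool --moves '[0,0.005,0,0,0,0.01,0,0,0,0.015,0,0,0,0.015,0,0]'

```text
t: 17.8
position: [0.6152, -0.1125, 0.0471]
eef_rot: [-0.015, 1.0, -0.001, 0.0]
force: [-1.2, -4.9, 3.9]
finger_gap: 0.003
grip_force: 3.7
```

>>> drive_tool --moves '[0,0.005,0,0,0,0.01,0,0,0,0.01,0,0]'

```text
t: 18.1
position: [0.6151, -0.1105, 0.0471]
eef_rot: [-0.015, 1.0, -0.001, 0.0]
force: [-2.7, -4.2, 5.0]
finger_gap: -0.001
grip_force: 3.8
```

>>> drive_tool --moves '[0,0.005,0,0,0,0.01,0,0,0,0.01,0,0]'

```text
t: 18.4
position: [0.615, -0.1092, 0.0471]
eef_rot: [-0.015, 1.0, -0.001, -0.0]
force: [-1.9, -7.3, 5.3]
finger_gap: -0.001
grip_force: 4.4
```

>>> drive_tool --moves '[0,0.005,0,0,0,0.005,0,0]'

```text
t: 18.6
position: [0.6151, -0.1092, 0.0472]
eef_rot: [-0.014, 1.0, -0.002, -0.0]
force: [-3.2, -8.5, 4.8]
finger_gap: 0.0
grip_force: 5.2
```

>>> drive_tool --moves '[0,0.005,0,0,0,0.005,0,0]'

```text
t: 18.8
position: [0.615, -0.1091, 0.0472]
eef_rot: [-0.014, 1.0, -0.003, -0.0]
force: [-2.7, -10.7, 5.0]
finger_gap: 0.002
grip_force: 7.8
```

>>> drive_tool --moves '[0,0.005,0,0,0,0.01,0,0,0,0.013,0,0,0,0.013,0,0]'

```text
t: 19.2
position: [0.615, -0.1091, 0.0473]
eef_rot: [-0.013, 1.0, -0.006, -0.0]
force: [-2.7, -15.7, 3.8]
finger_gap: -0.002
grip_force: 10.0
```

>>> drive_tool --moves '[0,0,0,0,0,0,0,0,0,0,0,0,0,0,0,0,0,0,0,0,0,0,0,0,0,0,0,0,0,0,0,0,0,0,0,0]'

```text
t: 20.1
position: [0.615, -0.109, 0.0473]
eef_rot: [-0.013, 1.0, -0.006, -0.0]
force: [-2.1, -16.8, 4.2]
finger_gap: -0.002
grip_force: 10.0
```

>>> drive_tool --moves '[0,-0.01,0,0,0,-0.02,0,0,0,-0.03,0,0,0,-0.05,0,0,0,-0.1,0,0,0,-0.2,0,0,0,-0.3,0,0,0,-0.3,0.2,0,0,-0.3,0.5,0,0,-0.5,0.6,0,0,-0.8,0.6,0,-0.2,-0.95,0.6,0,-0.4,-0.95,0.6,0,-0.5,-0.95,0.6,0,-0.5,-0.95,0.6,0,-0.5,-0.95,0.6,0]'

```text
t: 21.7
position: [0.5152, -0.2941, 0.1665]
eef_rot: [-0.015, 1.0, 0.0, 0.0]
force: [0.5, -0.1, -0.6]
finger_gap: -0.001
grip_force: 0.0
```

```bash
python3 -c "
from h import *
snap('top','top7.png');snap('scene','sc7.png');q=r.sense();print(q['position'],q['force'],q['t'])
a=cv2.imread('pics/top7.png')[160:240,270:400];b=cv2.imread('pics/sc7.png')[150:330,200:520]
cv2.imwrite('pics/m7.png',np.vstack([cv2.resize(a,(520,320),interpolation=2),cv2.resize(b,(520,275),interpolation=2)]))"
```

```text
[ 0.51619949 -0.29363207  0.16674022] [ 0.83586687 -0.3410489  -0.6450047 ] 21.8
```

View pics/m7.png

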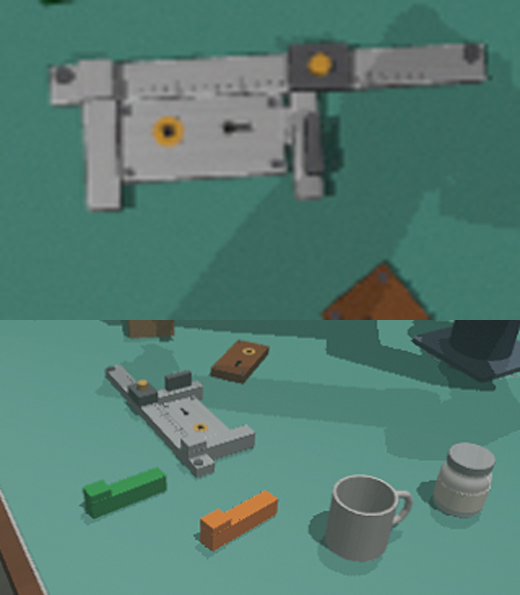

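The lock is flush with the rail and nipped between the fixed jaw and the sliding jaw, with the bolt touching. Nothing else has moved and the arm is clear.

```bash
python3 -c "
from h import *
print(r.sign_off())"
```

```text
the job is handed in; nothing more can be done
None
```

I handed the job in at about 22 s: the lock lies flat and square against the rail, nipped between the closed jaws after a push of about 16 N (roughly 12 N on the lock, taking off the jaw's 4 N sliding friction) held for 0.9 s, the mug, jar and carton were left untouched, and I took no length reading.

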